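# Index the drill jig carriage to the second stop

## Task

On the drill jig, pull up the index plunger's knob, slide the carriage from its loading stop past the first drilling stop to the second one, and let the plunger's spring drop it fully home there, so that the carriage is locked. The second stop's hole is hidden and has to be felt for: push gently, stop as soon as it catches, and do not press the pin down or force the carriage against it. Keep the link plate lying in its nest and leave the other things on the bench alone.

Things in the scene. Friction and masses are not known exactly. Their poses are not given: they have to be found in the camera images.
- jig: The drill jig, fixed on the bench: steel base 200 x 440 x 16 mm, two guide shafts with the sliding carriage, end blocks 58 mm high; a fixed bridge across the slide, 194 mm wide, 34 mm deep, 117 mm high, stands 26 mm to +y of the middle. Origin: centre of the base's underside. y: the slide's direction, from the loading to the drilling end; x across; z up.
- carriage (a joint): Carriage travel along the jig's +y, m: 0 at the loading stop, where it starts locked; 0.036 at the first stop; the second lies between 0.084 and 0.108 as clamped for this job, its hole hidden under the carriage; ends of travel -0.003 and 0.125. The carriage is an aluminium plate 140 x 210 mm, top 64 mm above the bench, 1.1 kg; it slides with 1.5 N, or 3 N with the pin riding.
- plunger (a joint): Lift of the plunger, m: 0 seated, 0.012 pulled up to its stop. Its 10 mm pin enters the holes (11.5 mm wide) 8 mm deep, so it slides only when lifted more than 8 mm; let go between holes it rides on the flat bar at 0.008, and a hole coming under it lets it snap down to 0. The spring pushes down with 6 N seated, 10 N riding, 12 N at the stop.
- knob (a point): Centre of the plunger's black round knob: 31 mm across, 26 mm high, axis upright, on the carriage's middle line near its loading end, 102 mm above the bench when seated, 38 mm above the carriage's top. Below it is the plunger's steel body, 26 mm wide. Moves with plunger and carriage. Axes as the jig's. The nearest nest rail is 58 mm to +y.
- nest (a point): Where the link plate's centre belongs: middle of the nest on the carriage, a rectangular frame of steel rails 9 mm high around a pocket 53 x 103 mm, 120 mm to +y of the knob's axis and 70 mm above the bench. Moves with the carriage.
- plate_centre (a point): Centre of the link plate: a loose flat steel plate 50 x 100 x 10 mm with a low boss, 0.3 to 0.6 kg, lying flat in the nest with 1.5 mm play all round. It rides along; it need not be touched.
- wrench: Loose spanner 180 mm long, lying flat on the bench on the jig's robot side. Origin: its middle, underneath. A bystander.
- screwdriver: Loose screwdriver 200 mm long, lying on the bench on the jig's far side. Origin: its middle, underneath. A bystander.
- oil_bottle: Loose white bottle, 48 mm wide and 130 mm tall, upright on the bench beyond the jig. Origin: centre of its underside. A bystander.
- bit_stand: Loose grey block 50 x 90 x 22 mm with six upright drill bits up to 82 mm above the bench, off the jig's loading end. Origin: centre of its underside. A bystander.
There are look-alikes about, which are no part of the job. Leave any brown look-alike of the part that bears plate_centre alone.

How it is judged:
On the way:
1. the plunger is pulled until its pin is clear of the loading hole (value of joint plunger above 0.0082 m), for 0.1 s.
At the end, for the whole second after the job is handed in: The carriage stands at the second stop (travel 80 to 112 mm) at rest, the plunger is down to within 1.5 mm of seated, the link plate's centre is within 6 mm of its place in the nest, and the robot has let go (value of joint carriage between 0.08 and 0.112 m and value of joint plunger below 0.0015 m and distance between plate_centre and nest below 0.006 m and velocity of joint carriage between -0.005 and 0.005 m/s); the robot touches nothing.
It fails at once if the pin is loaded with more than 30 N (carriage forced while the pin is in a hole, rammed against the hole's side, or the pin pressed down hard on the bar) (contact force between plunger_c0 and anything else above 30 N).
It fails at once if the link plate leaves its nest (more than 12 mm from its place) (distance between plate_centre and nest above 0.012 m).
It fails at once if a bystander (spanner, screwdriver, bottle, bit stand) is shifted by more than 30 mm (distance of any of wrench, screwdriver, oil_bottle, bit_stand from where it was at the start of the episode above 0.03 m).
It also fails if it takes over 42 s, if anything falls off the work surface, if the arm or the gripper's body presses on something with over 40 N, if the wrist force passes 120 N, or if a joint passes its speed limit or range.

## Robot

A 7-joint arm with a two-finger parallel gripper is mounted at the origin on the work surface. World frame = base frame: x ahead of the robot, y to its left, z up, the work surface at z = 0. Lengths are in m, angles in rad, forces in N, time in s.
With the tool pointing down it reaches from about 0.4 to 0.925 m from the base axis. Payload 5.6 kg.
Tool frame: the origin (TCP) lies midway between the tips of the shut fingers; the grasp point (between the pads) lies 19 mm behind it; z points along the fingers, y is the line along which they close (so a half turn about z gives the same grasp; the last joint's range is limited). The gripper opens to 85 mm and grips with 20 to 120 N. Pads are 22 mm wide; open, the fingers measure 114 mm over their backs; the gripper's body (76 mm by 85 mm) begins 54 mm behind the grasp point. The pads swing forward as they close: fully open they stand 13 mm farther back than shut.
Start: joints at [1.298, 0.468, -0.012, 1.603, 0.006, 1.071, -0.056], TCP at [0.148, -0.633, 0.231] pointing down, gripper open.
Joint ranges: [-2.53, 2.53], [-0.31, 2.02], [-1.57, 1.55], [0.28, 2.44], [-1.29, 4.43], [0.15, 1.84], [-2.92, 2.92]. Speed limits (rad/s): [2.57, 2.57, 3.14, 3.14, 3.14, 3.14, 3.14].

## Interface

Orientations are given as a 3x3 rotation matrix whose columns are the frame's x, y, z axes.
In Python, from plant import r gives the robot as it stands. The module is installed in compiled form; this text tells all that it offers.
- The arm moves only by the tool arm_command, never from a script. Its argument "targets" is a list of rows, each an object of numbers: "x", "y", "z": the shift along the tool's x, y, z in cm; "ax", "ay", "az": the turn, a rotation vector about the tool's x, y, z in rad; "grip": the finger opening in cm, from 0 to 8.54. In form: [{"x": .., "y": .., "z": .., "ax": .., "ay": .., "az": .., "grip": ..}, ...]. A call has exactly 8 rows; each row is the pose to reach, as a shift and turn from the pose commanded when the call began, along the tool's axes at that moment; what a row does not reach only later rows make up. A row lasts 1/8 s, in which the tool goes at most 62.5 mm and 10.7 degrees, less where a joint would pass 70% of its speed; a pose out of reach is approached as far as the arm can. A call with a gripper value outside its range is refused whole. The fingers move at their own pace and stop on an object; "squeeze" is the grip in N (left out, the last holds). Time passes only in rows, so rows that repeat a pose let the fingers close, or fill a call up. It gives the time, the measured TCP pose, the force, the opening and the grip force at its end, in the units of the state.
- r.state(): the state, without advancing time (a new reading comes with each control period).
- r.capture(name): name is "side" or "top"; returns the picture (384x512x3 uint8, red, green, blue); there is no depth.
- r.camera_info(name): a dict with "camera_matrix" (3x3 intrinsics, pixels), "k1" (the pictures are not rectified: a ray, as slopes to the right and down, at radius r is drawn at 1 + k1 r^2 times it, then the intrinsics apply), "world_to_cam" (4x4, takes a point from world to camera coordinates). Camera axes: x right, y up, looking along -z (the intrinsics and any distortion apply to the point x, -y, -z); pixel columns grow to the right and rows downward; lengths in m; the calibration is good to about 2 mm. A picture is of the moment at which its call begins. camera_info takes no time and is no camera call.
- r.close_job(): hands the job in; it is judged then, once.
The state is a dict: "time_s": time; "joint_positions": joint angles; "qd": joint speeds; "effort": joint torques, N m; "position": TCP position; "orientation": TCP orientation; "wrist_force": force on the tool from outside, world axes, zero at the start; "moment": the same for the moment, N m; "opening": finger opening in m; "finger_force": force on a finger pad.
Only numpy, scipy, OpenCV 4.12 (cv2) and the standard library are available. Lean on these libraries where they do the work, as an engineer would, in place of code of your own. Each camera call takes 0.05 s, during which the arm holds its last target. There are 200 camera calls.

## Working session

There is one attempt and no reset: what is moved stays moved. The work goes in short steps, Python scripts to look and compute and a tool call to move; the robot and the scene stay as the last step left them, time stands still between calls to the robot, and variables do not carry over. Pictures are saved under pics/ and viewed, at most 10 in all, crops included, and the job is handed in when it is done.

Besides the shell and the picture viewer there is one more tool, called after "Emit:" as a command line: name --argument value ..., lists and objects as JSON in quotes. arm_command: Moves the arm, as the interface text tells. Its arguments: {"type":"object","properties":{"targets":{"type":"array"},"squeeze":{"type":"number"}},"required":["targets"]}

```bash
mkdir -p pics; python3 - <<'E'
from plant import r
import cv2,numpy as np
a=[r.capture(n) for n in("side","top")]
for n,i in zip(("side","top"),a):
    cv2.imwrite(f"pics/{n}0.png",i[:,:,::-1]); c=r.camera_info(n); print(c)
cv2.imwrite("pics/both.png",cv2.resize(np.hstack(a)[:,:,::-1],(800,300)))
print(r.state())
E
```

```text
{'camera_matrix': array([[400.96746891,   0.        , 254.76515248],
       [  0.        , 400.96746891, 186.58416313],
       [  0.        ,   0.        ,   1.        ]]), 'k1': -0.1038457582704428, 'world_to_cam': array([[-0.92211365, -0.38659418, -0.01585432,  0.49125898],
       [ 0.25987473, -0.64917628,  0.71486732, -0.16721956],
       [-0.28665579,  0.65506878,  0.69908036, -1.21699123],
       [ 0.        ,  0.        ,  0.        ,  1.        ]])}
{'camera_matrix': array([[353.63942963,   0.        , 258.14613258],
       [  0.        , 353.63942963, 191.94908611],
       [  0.        ,   0.        ,   1.        ]]), 'k1': -0.0755391487689934, 'world_to_cam': array([[ 0.13413098, -0.99095911,  0.00298781,  0.01871772],
       [ 0.96873879,  0.13175713,  0.21020281, -0.49263245],
       [-0.20869606, -0.0253003 ,  0.97765324, -0.86279454],
       [ 0.        ,  0.        ,  0.        ,  1.        ]])}
{'time_s': 0.1, 'joint_positions': array([ 1.2979872 ,  0.46832117, -0.01162128,  1.60353798,  0.00600282,
        1.07136499, -0.05629081]), 'qd': array([-9.42057120e-05, -1.18164084e-03,  3.31387513e-04, -1.95296483e-03,
       -6.80313748e-04, -7.81209290e-06, -5.28616038e-04]), 'effort': array([ 1.08648532e-03, -5.33522737e+01,  2.15672061e-02, -2.51968396e+01,
        1.14957505e-02,  4.26937258e-03, -1.05098053e-06]), 'position': array([ 0.14789795, -0.63244042,  0.2304101 ]), 'orientation': array([[ 9.73718384e-01,  2.27754885e-01, -4.69158228e-04],
       [ 2.27755342e-01, -9.73717194e-01,  1.52639039e-03],
       [-1.09184564e-04, -1.59312768e-03, -9.99998725e-01]]), 'wrist_force': array([ 0.50529961,  0.07321804, -0.1322142 ]), 'moment': array([0.03701238, 0.01782968, 0.00439694]), 'finger_force': 0.0, 'opening': 0.08498424752418673}
```

View pics/side0.png

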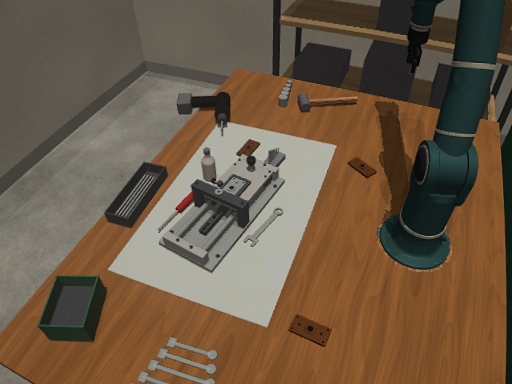

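View pics/top0.png

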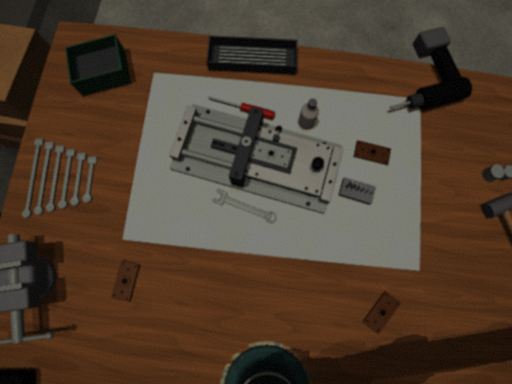

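Knob candidates: the black disc on the carriage's loading end, at top (317,164) and side (251,160). Others are the dark blob beside the slide at top (277,131) and the bridge's dark boss at top (247,142). By the description I choose the first.

```bash
cat > h.py <<'E'
from plant import r
import cv2,numpy as np
def ray(n,px):
    c=r.camera_info(n);K=c["camera_matrix"];d=np.array([c["k1"],0,0,0.])
    p=cv2.undistortPoints(np.array([[px]],float),K,d)[0,0]
    W=np.array(c["world_to_cam"]);R=W[:3,:3]
    return -R.T@W[:3,3], R.T@np.array([p[0],-p[1],-1])
def onz(n,px,z):
    o,d=ray(n,px);return o+d*(z-o[2])/d[2]
def tri(p1,p2):
    o,d=ray("side",p1);q,e=ray("top",p2)
    s=np.linalg.lstsq(np.c_[d,-e],q-o,rcond=None)[0]
    a=o+d*s[0];b=q+e*s[1];return (a+b)/2,np.linalg.norm(a-b)
def dark(img,c,w=16,t=50):
    x,y=c;g=img[y-w:y+w,x-w:x+w].max(2)<t
    n,l,s,cc=cv2.connectedComponentsWithStats(g.astype(np.uint8))
    k=1+np.argmax(s[1:,4]);return cc[k]+[x-w,y-w],s[k]
E
python3 - <<'E'
from h import *
S=cv2.imread("pics/side0.png");T=cv2.imread("pics/top0.png")
s,a=dark(S,(251,160),12);t,b=dark(T,(317,164),14)
print(s,a,t,b,tri(s,t),onz("top",t,.102),onz("side",s,.102))
A=cv2.resize(T[95:220,160:360],None,fx=4,fy=4,interpolation=cv2.INTER_CUBIC)
B=cv2.resize(S[135:275,150:300],None,fx=4,fy=4,interpolation=cv2.INTER_CUBIC)
cv2.imwrite("pics/tc.png",A);cv2.imwrite("pics/sc.png",B)
E
```

```text
[250.63492063 160.42857143] [ 8  8  8 10 63] [317.21167883 163.9270073 ] [  9   7  12  15 137] (array([ 0.56695882, -0.05276796,  0.10192691]), np.float64(0.0022999612960791583)) [ 0.56574396 -0.0529009   0.102     ] [ 0.56816668 -0.05284759  0.102     ]
```

View pics/tc.png

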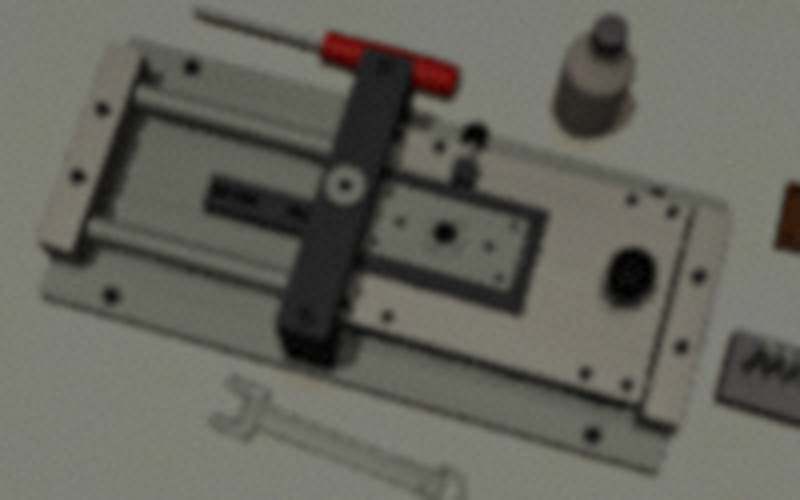

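View pics/sc.png

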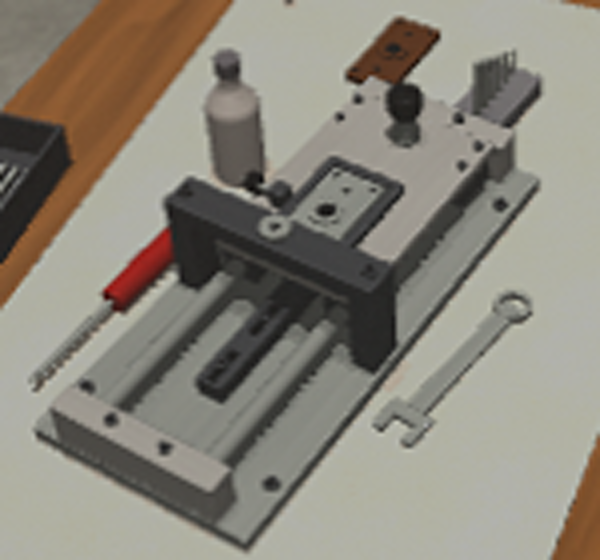

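The crops confirm the choice: the black round knob stands on its steel body at top-crop (631,277), and triangulates to z = 0.102 as it should. Beyond it, (475,135) is a side clamp. Next I take the slide direction from the screw pairs and the base edge.

```bash
python3 - <<'E'
from h import *
c=lambda u,v:((u+.5)/4-.5+160,(v+.5)/4-.5+95)
s=lambda u,v:((u+.5)/4-.5+150,(v+.5)/4-.5+135)
P=lambda a,z:onz("top",c(*a),z); Q=lambda a,z:onz("side",s(*a),z)
def show(n,a,b):
    d=(b-a)[:2];print(n,np.round(np.degrees(np.arctan2(d[1],d[0])),2),np.round(np.linalg.norm(d),4),np.round((a+b)[:2]/2,4))
show("blk A",P((700,275),.058),P((102,108),.058))
show("blk B",P((681,347),.058),P((77,176),.058))
show("base edge",P((657,472),.016),P((42,297),.016))
show("base screws",P((592,435),.016),P((111,295),.016))
show("side base screws",Q((500,205),.016),Q((272,484),.016))
show("side base edge",Q((538,185),.016),Q((250,545),.016))
print(np.round([P((631,277),.102),P((445,232),.078),P((345,184),.117)],4))
E
```

```text
blk A 81.31 0.4153 [0.6191 0.1009]
blk B 81.29 0.415 [0.5688 0.1089]
base edge 81.53 0.434 [0.4931 0.119 ]
base screws 81.13 0.3406 [0.5065 0.1184]
side base screws 81.34 0.3401 [0.5057 0.1166]
side base edge 81.46 0.4303 [0.4902 0.1256]
[[ 0.5659 -0.0533  0.102 ]
 [ 0.5873  0.0655  0.078 ]
 [ 0.5969  0.1308  0.117 ]]
```

Emit:
arm_command --targets '[{"x": 2.5,"y": -2.2,"z": 0.5,"az": 0.04,"grip": 5.2},{"x": 7,"y": -6.1,"z": 1.2,"az": 0.09,"grip": 5.2},{"x": 11.5,"y": -10,"z": 2,"az": 0.14,"grip": 5.2},{"x": 16,"y": -13.9,"z": 3,"az": 0.19,"grip": 5.2},{"x": 20.5,"y": -17.8,"z": 4,"az": 0.24,"grip": 5.2},{"x": 25,"y": -21.7,"z": 5,"az": 0.29,"grip": 5.2},{"x": 29.5,"y": -25.6,"z": 6,"az": 0.34,"grip": 5.2},{"x": 34,"y": -29.5,"z": 6,"az": 0.382,"grip": 5.2}]'

```text
schema error: expected keys x, y, z, ax, ay, az, grip
```

Emit:
arm_command --targets '[{"x": 2.5,"y": -2.2,"z": 0.5,"ax": 0,"ay": 0,"az": 0.04,"grip": 5.2},{"x": 7,"y": -6.1,"z": 1.2,"ax": 0,"ay": 0,"az": 0.09,"grip": 5.2},{"x": 11.5,"y": -10,"z": 2,"ax": 0,"ay": 0,"az": 0.14,"grip": 5.2},{"x": 16,"y": -13.9,"z": 3,"ax": 0,"ay": 0,"az": 0.19,"grip": 5.2},{"x": 20.5,"y": -17.8,"z": 4,"ax": 0,"ay": 0,"az": 0.24,"grip": 5.2},{"x": 25,"y": -21.7,"z": 5,"ax": 0,"ay": 0,"az": 0.29,"grip": 5.2},{"x": 29.5,"y": -25.6,"z": 6,"ax": 0,"ay": 0,"az": 0.34,"grip": 5.2},{"x": 34,"y": -29.5,"z": 6,"ax": 0,"ay": 0,"az": 0.382,"grip": 5.2}]'

```text
time_s: 1.1
position: [0.4122, -0.2663, 0.1705]
orientation: [[0.988, -0.153, -0.001], [-0.153, -0.988, 0.001], [-0.002, -0.001, -1.0]]
wrist_force: [1.0, -0.7, 0.9]
opening: 0.0518
finger_force: 0.0
```

Emit:
arm_command --targets '[{"x": 3,"y": -5,"z": 0,"ax": 0,"ay": 0,"az": 0,"grip": 5.2},{"x": 6,"y": -10.5,"z": 0,"ax": 0,"ay": 0,"az": 0,"grip": 5.2},{"x": 9,"y": -16,"z": 0,"ax": 0,"ay": 0,"az": 0,"grip": 5.2},{"x": 11.2,"y": -21,"z": 0,"ax": 0,"ay": 0,"az": 0,"grip": 5.2},{"x": 12,"y": -23.4,"z": 0,"ax": 0,"ay": 0,"az": 0,"grip": 5.2},{"x": 12,"y": -23.4,"z": 1,"ax": 0,"ay": 0,"az": 0,"grip": 5.2},{"x": 12,"y": -23.4,"z": 3,"ax": 0,"ay": 0,"az": 0,"grip": 5.2},{"x": 12,"y": -23.4,"z": 4,"ax": 0,"ay": 0,"az": 0,"grip": 5.2}]'

```text
time_s: 2.1
position: [0.5644, -0.0569, 0.1296]
orientation: [[0.988, -0.154, -0.003], [-0.154, -0.988, -0.001], [-0.003, 0.001, -1.0]]
wrist_force: [-0.7, 0.1, -0.4]
opening: 0.0518
finger_force: 0.0
```

```bash
python3 - <<'E'
from h import *
a=r.capture("side");b=r.capture("top")
A=cv2.resize(a[110:210,200:300],(400,400),interpolation=cv2.INTER_CUBIC)
B=cv2.resize(b[115:215,265:365],(400,400),interpolation=cv2.INTER_CUBIC)
cv2.imwrite("pics/g1.png",np.hstack([A,B])[:,:,::-1])
s=r.state();print(s["position"],s["wrist_force"])
E
```

```text
[ 0.56452376 -0.05642992  0.12974229] [0.44607532 1.19132521 0.0072382 ]
```

View pics/g1.png

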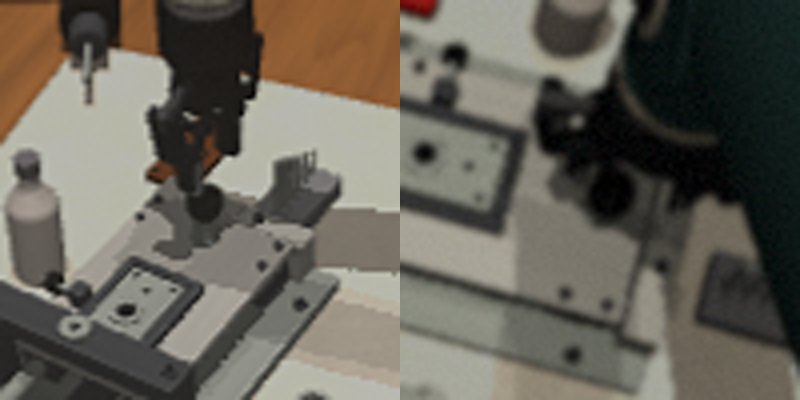

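```bash
python3 - <<'E'
from h import *
s=r.state();print(s["joint_positions"].round(2),s["position"])
E
```

```text
[ 0.21  0.47 -0.21  1.88  0.13  0.81 -1.8 ] [ 0.56452376 -0.05642992  0.12974229]
```

Emit:
arm_command --targets '[{"x": 0.2,"y": -0.4,"z": 0,"ax": 0,"ay": 0,"az": -0.18,"grip": 5.2},{"x": 0.2,"y": -0.4,"z": 0,"ax": 0,"ay": 0,"az": -0.36,"grip": 5.2},{"x": 0.2,"y": -0.4,"z": 0,"ax": 0,"ay": 0,"az": -0.54,"grip": 5.2},{"x": 0.2,"y": -0.4,"z": 0,"ax": 0,"ay": 0,"az": -0.72,"grip": 5.2},{"x": 0.2,"y": -0.4,"z": 0,"ax": 0,"ay": 0,"az": -0.9,"grip": 5.2},{"x": 0.2,"y": -0.4,"z": 0,"ax": 0,"ay": 0,"az": -1.08,"grip": 5.2},{"x": 0.2,"y": -0.4,"z": 0,"ax": 0,"ay": 0,"az": -1.26,"grip": 5.2},{"x": 0.2,"y": -0.4,"z": 0,"ax": 0,"ay": 0,"az": -1.44,"grip": 5.2}]'

```text
time_s: 3.2
position: [0.5687, -0.0525, 0.1318]
orientation: [[0.275, 0.962, 0.001], [0.962, -0.275, -0.001], [-0.001, 0.001, -1.0]]
wrist_force: [0.5, -0.4, 0.2]
opening: 0.0519
finger_force: 0.0
```

Emit:
arm_command --targets '[{"x": 0,"y": -0.1,"z": 0,"ax": 0,"ay": 0,"az": -0.127,"grip": 5.2},{"x": 0,"y": -0.1,"z": 0.8,"ax": 0,"ay": 0,"az": -0.127,"grip": 5.2},{"x": 0,"y": -0.1,"z": 1.8,"ax": 0,"ay": 0,"az": -0.127,"grip": 5.2},{"x": 0,"y": -0.1,"z": 2.8,"ax": 0,"ay": 0,"az": -0.127,"grip": 5.2},{"x": 0,"y": -0.1,"z": 3.8,"ax": 0,"ay": 0,"az": -0.127,"grip": 5.2},{"x": 0,"y": -0.1,"z": 4.4,"ax": 0,"ay": 0,"az": -0.127,"grip": 5.2},{"x": 0,"y": -0.1,"z": 4.4,"ax": 0,"ay": 0,"az": -0.127,"grip": 5.2},{"x": 0,"y": -0.1,"z": 4.4,"ax": 0,"ay": 0,"az": -0.127,"grip": 5.2}]'

```text
time_s: 4.2
position: [0.5679, -0.0511, 0.0875]
orientation: [[0.155, 0.988, 0.0], [0.988, -0.155, 0.0], [0.0, 0.0, -1.0]]
wrist_force: [0.1, 1.3, 0.2]
opening: 0.0524
finger_force: 0.0
```

Emit:
arm_command --squeeze 45 --targets '[{"x": 0,"y": 0,"z": 0,"ax": 0,"ay": 0,"az": 0,"grip": 4.2},{"x": 0,"y": 0,"z": 0,"ax": 0,"ay": 0,"az": 0,"grip": 3.7},{"x": 0,"y": 0,"z": 0,"ax": 0,"ay": 0,"az": 0,"grip": 3.4},{"x": 0,"y": 0,"z": 0,"ax": 0,"ay": 0,"az": 0,"grip": 3.2},{"x": 0,"y": 0,"z": 0,"ax": 0,"ay": 0,"az": 0,"grip": 3.0},{"x": 0,"y": 0,"z": 0,"ax": 0,"ay": 0,"az": 0,"grip": 2.6},{"x": 0,"y": 0,"z": 0,"ax": 0,"ay": 0,"az": 0,"grip": 2.4},{"x": 0,"y": 0,"z": 0,"ax": 0,"ay": 0,"az": 0,"grip": 2.4}]'

```text
time_s: 5.2
position: [0.5682, -0.0513, 0.0877]
orientation: [[0.155, 0.988, 0.001], [0.988, -0.155, -0.0], [-0.0, 0.001, -1.0]]
wrist_force: [1.0, -0.6, 4.4]
opening: 0.0296
finger_force: 44.3
```

Emit:
arm_command --squeeze 50 --targets '[{"x": 0,"y": 0,"z": -0.2,"ax": 0,"ay": 0,"az": 0,"grip": 2.4},{"x": 0,"y": 0,"z": -0.4,"ax": 0,"ay": 0,"az": 0,"grip": 2.4},{"x": 0,"y": 0,"z": -0.6,"ax": 0,"ay": 0,"az": 0,"grip": 2.4},{"x": 0,"y": 0,"z": -0.8,"ax": 0,"ay": 0,"az": 0,"grip": 2.4},{"x": 0,"y": 0,"z": -1.0,"ax": 0,"ay": 0,"az": 0,"grip": 2.4},{"x": 0,"y": 0,"z": -1.08,"ax": 0,"ay": 0,"az": 0,"grip": 2.4},{"x": 0,"y": 0,"z": -1.08,"ax": 0,"ay": 0,"az": 0,"grip": 2.4},{"x": 0,"y": 0,"z": -1.08,"ax": 0,"ay": 0,"az": 0,"grip": 2.4}]'

```text
time_s: 6.2
position: [0.5681, -0.0513, 0.0966]
orientation: [[0.155, 0.988, 0.001], [0.988, -0.155, 0.001], [0.001, 0.001, -1.0]]
wrist_force: [6.9, -0.2, -11.2]
opening: 0.0295
finger_force: 50.2
```

Emit:
arm_command --targets '[{"x": 0,"y": 0,"z": -0.05,"ax": 0,"ay": 0,"az": 0,"grip": 2.4},{"x": 0,"y": 0,"z": -0.12,"ax": 0,"ay": 0,"az": 0,"grip": 2.4},{"x": 0,"y": 0,"z": -0.12,"ax": 0,"ay": 0,"az": 0,"grip": 2.4},{"x": 0.05,"y": 0,"z": -0.12,"ax": 0,"ay": 0,"az": 0,"grip": 2.4},{"x": 0.1,"y": 0,"z": -0.12,"ax": 0,"ay": 0,"az": 0,"grip": 2.4},{"x": 0.15,"y": 0,"z": -0.12,"ax": 0,"ay": 0,"az": 0,"grip": 2.4},{"x": 0.2,"y": 0,"z": -0.12,"ax": 0,"ay": 0,"az": 0,"grip": 2.4},{"x": 0.25,"y": 0,"z": -0.12,"ax": 0,"ay": 0,"az": 0,"grip": 2.4}]'

```text
time_s: 7.2
position: [0.5683, -0.05, 0.0976]
orientation: [[0.156, 0.988, 0.0], [0.988, -0.156, -0.0], [-0.0, 0.0, -1.0]]
wrist_force: [7.8, -2.4, -11.6]
opening: 0.0291
finger_force: 50.2
```

Emit:
arm_command --targets '[{"x": 0.3,"y": 0,"z": 0,"ax": 0,"ay": 0,"az": 0,"grip": 2.4},{"x": 0.9,"y": 0,"z": 0,"ax": 0,"ay": 0,"az": 0,"grip": 2.4},{"x": 1.8,"y": 0,"z": 0,"ax": 0,"ay": 0,"az": 0,"grip": 2.4},{"x": 2.8,"y": 0,"z": 0,"ax": 0,"ay": 0,"az": 0,"grip": 2.4},{"x": 3.8,"y": 0,"z": 0,"ax": 0,"ay": 0,"az": 0,"grip": 2.4},{"x": 4.8,"y": 0,"z": 0,"ax": 0,"ay": 0,"az": 0,"grip": 2.4},{"x": 5.6,"y": 0,"z": 0,"ax": 0,"ay": 0,"az": 0,"grip": 2.4},{"x": 6.0,"y": 0,"z": 0,"ax": 0,"ay": 0,"az": 0,"grip": 2.4}]'

```text
time_s: 8.2
position: [0.5774, 0.0092, 0.0974]
orientation: [[0.156, 0.988, -0.001], [0.988, -0.156, -0.001], [-0.001, -0.0, -1.0]]
wrist_force: [6.7, -3.4, -11.1]
opening: 0.0292
finger_force: 50.2
```

Emit:
arm_command --targets '[{"x": 0.5,"y": 0,"z": 0,"ax": 0,"ay": 0,"az": 0,"grip": 2.4},{"x": 1.1,"y": 0,"z": 0,"ax": 0,"ay": 0,"az": 0,"grip": 2.4},{"x": 1.5,"y": 0,"z": 0,"ax": 0,"ay": 0,"az": 0,"grip": 2.4},{"x": 1.5,"y": 0,"z": 0.07,"ax": 0,"ay": 0,"az": 0,"grip": 2.4},{"x": 1.5,"y": 0,"z": 0.14,"ax": 0,"ay": 0,"az": 0,"grip": 2.4},{"x": 1.5,"y": 0,"z": 0.14,"ax": 0,"ay": 0,"az": 0,"grip": 2.8},{"x": 1.5,"y": 0,"z": 0.14,"ax": 0,"ay": 0,"az": 0,"grip": 3.8},{"x": 1.5,"y": 0,"z": 0.14,"ax": 0,"ay": 0,"az": 0,"grip": 5.2}]'

```text
time_s: 9.2
position: [0.5788, 0.0255, 0.0975]
orientation: [[0.155, 0.988, -0.002], [0.988, -0.155, -0.0], [-0.0, -0.002, -1.0]]
wrist_force: [0.4, -1.1, -0.4]
opening: 0.0517
finger_force: 0.0
```

Emit:
arm_command --targets '[{"x": 0,"y": 0,"z": -2.5,"ax": 0,"ay": 0,"az": 0,"grip": 5.2},{"x": 0,"y": 0,"z": -5.5,"ax": 0,"ay": 0,"az": 0,"grip": 5.2},{"x": -1.0,"y": 0,"z": -6,"ax": 0,"ay": 0,"az": 0,"grip": 3},{"x": -3.7,"y": 0,"z": -6,"ax": 0,"ay": 0,"az": 0,"grip": 0},{"x": -3.7,"y": 0,"z": -5,"ax": 0,"ay": 0,"az": 0,"grip": 0},{"x": -3.7,"y": 0,"z": -3,"ax": 0,"ay": 0,"az": 0,"grip": 0},{"x": -3.7,"y": 0,"z": -1,"ax": 0,"ay": 0,"az": 0,"grip": 0},{"x": -3.7,"y": 0,"z": 0.2,"ax": 0,"ay": 0,"az": 0,"grip": 0}]'

```text
time_s: 10.2
position: [0.5728, -0.0104, 0.0934]
orientation: [[0.154, 0.988, -0.003], [0.988, -0.154, 0.001], [0.0, -0.003, -1.0]]
wrist_force: [0.3, -0.8, 0.3]
opening: 0.0
finger_force: 0.0
```

```bash
cat >look.py <<'E'
from h import *
import sys
a=r.capture("side");b=r.capture("top")
A=cv2.resize(a[130:230,190:290],(400,400),interpolation=cv2.INTER_CUBIC)
B=cv2.resize(b[115:215,245:345],(400,400),interpolation=cv2.INTER_CUBIC)
cv2.imwrite(f"pics/{sys.argv[1]}.png",np.hstack([A,B])[:,:,::-1]);cv2.imwrite(f"pics/{sys.argv[1]}_s.png",a[:,:,::-1])
s=r.state();print(s["position"],s["wrist_force"],s["opening"])
E
python3 look.py g2
```

```text
[ 0.57264518 -0.01062809  0.09366817] [-0.96040754 -0.20568336 -0.6884945 ] 4.8246871872135935e-05
```

View pics/g2.png

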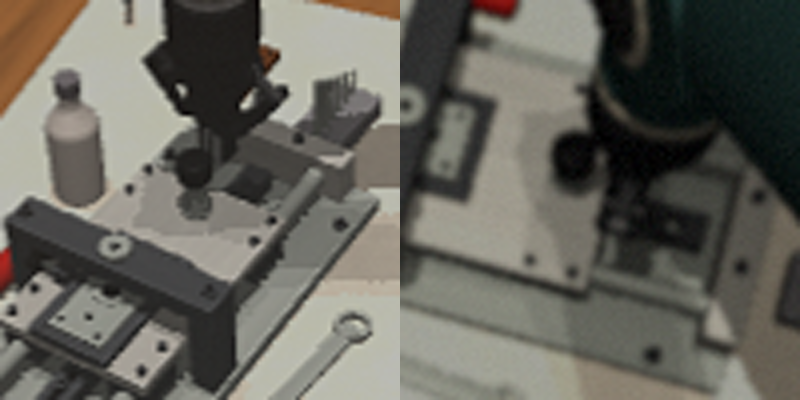

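Emit:
arm_command --targets '[{"x": 0.3,"y": 0,"z": 0,"ax": 0,"ay": 0,"az": 0,"grip": 0},{"x": 0.6,"y": 0,"z": 0,"ax": 0,"ay": 0,"az": 0,"grip": 0},{"x": 0.8,"y": 0,"z": 0,"ax": 0,"ay": 0,"az": 0,"grip": 0},{"x": 0.9,"y": 0,"z": 0,"ax": 0,"ay": 0,"az": 0,"grip": 0},{"x": 1.0,"y": 0,"z": 0,"ax": 0,"ay": 0,"az": 0,"grip": 0},{"x": 1.05,"y": 0,"z": 0,"ax": 0,"ay": 0,"az": 0,"grip": 0},{"x": 1.1,"y": 0,"z": 0,"ax": 0,"ay": 0,"az": 0,"grip": 0},{"x": 1.15,"y": 0,"z": 0,"ax": 0,"ay": 0,"az": 0,"grip": 0}]'

```text
time_s: 11.3
position: [0.5757, -0.0022, 0.0961]
orientation: [[0.157, 0.988, -0.001], [0.988, -0.157, -0.003], [-0.003, -0.0, -1.0]]
wrist_force: [-1.8, -6.9, 5.5]
opening: 0.0001
finger_force: 3.7
```

```bash
python3 look.py g3; python3 - <<'E'
import cv2
for n in("g2_s","g3_s"):
    i=cv2.imread(f"pics/{n}.png")[155:190,225:255].max(2); print(n); print("\n".join(" ".join(f"{v//10:2d}" for v in row) for row in i))
E
```

```text
[ 0.57563695 -0.00221482  0.09610862] [-1.22249898 -6.74252794  3.92916769] 7.863639586263655e-05
g2_s
18 18 18 18 18 18 18 13  5  2  3  3  3  3  3  3  3  3  3  3  3  3  3  3  2  9 17 17 10  5
18 18 18 18 18 18 18 19 10  2  3  3  3  3  3  3  3  3  3  3  3  3  3  2  2 17 20 14  7  4
18 18 18 18 18 18 18 19 13  5  2  3  3  3  3  3  3  3  3  3  3  3  3  3  2  9  9  5  3  3
18 18 18 18 18 18 18 18 18 12  4  2  2  2  2  3  3  3  3  3  3  3  3  3  3  3  3  3  3  3
18 18 18 18 18 18 18 18 18 18 18 19 16  9  3  3  3  3  3  3  3  3  3  3  3  3  3  3  3  3
18 18 18 18 18 18 18 18 18 18 18 19 18 13  5  2  3  3  3  3  3  3  3  3  3  3  3  3  3  2
18 18 18 18 18 18 18 18 18 18 18 17 15 14  7  3  3  3  3  3  3  3  3  3  3  3  3  3  3  9
18 18 18 18 18 18 18 18 18 19 17 15 11  8  5  3  5  4  3  3  3  3  3  3  3  3  3  5  9 10
18 18 18 18 18 18 18 18 19 14 10  9  9  8  6  4  5  4  4  3  3  3  3  3  3  3  4  7  9 10
18 18 18 18 18 18 18 19 14  9  8  8  8  9  7  4  5  4  5  5  3  3  3  3  4  5  6  7  7  7
18 18 18 18 18 18 19 14  9  8  8  8  8  9  7  4  5  4  5  6  4  3  3  3  6  6  7  7  7  6
18 18 1
[... 4607 characters left out ...]
4 14 14 14 10  7  7  7  7  7  6  7 12 13 13 13 13 13 13 13 13 13 13 13
14 14 14 14 14 14 14 14 14 14 10  9  8  7  8  8  9 10 12 13 13 13 13 13 13 13 12 13 13 13
14 14 14 14 14 14 14 14 14 14 14  9  7  7  7  6  8 12 13 13 13 12 13 13 13 13 12 13 13 13
14 14 14 14 14 14 14 14 14 14 14 14 13 13 13 12 13 13 13 13 13 13 13 13 12 13 12 13 12 13
14 14 14 14 14 14 14 14 14 14 14 14 14 14 14 14 14 13 13 13 13 13 12 12 13 13 13 13 13 13
14 14 14 14 14 14 14 14 14 14 14 14 14 14 14 14 13 13 13 13 13 12 12 12 12 12 12 12 13 13
14 14 14 14 14 14 14 14 14 14 14 14 14 14 14 14 13 12 13 13 12 14 15 15 15 15 15 15 15 15
16 15 14 14 14 14 14 14 14 14 14 14 14 14 14 14 13 12 14 15 15 15 15 15 15 15 15 10  6  9
```

```bash
python3 - <<'E'
import cv2,numpy as np
L=[cv2.resize(cv2.imread(f"pics/{n}.png")[145:195,215:265],(400,400),interpolation=cv2.INTER_CUBIC) for n in("g2_s","g3_s")]
o=np.hstack(L).astype(float)
cv2.imwrite("pics/v3.png",np.clip(255*(o/255)**.5,0,255).astype(np.uint8))
E
```

```text
(no output)
```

View pics/v3.png

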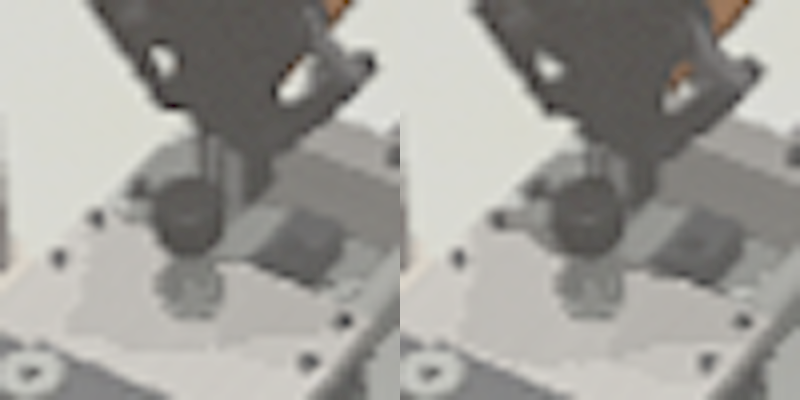

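```bash
cat > knob.py <<'E'
from h import *
# side ray cut with the vertical plane through the slide: travel (mm), knob height (mm)
def cut(px):
    o,d=ray("side",px);a=np.radians(81.2);u=np.array([np.cos(a),np.sin(a),0]);n=np.array([-u[1],u[0],0])
    k=np.array([.5675,-.0528,.102]);p=o+d*(n@(k-o))/(n@d);return (u@(p-k))*1e3,p[2]*1e3
E
python3 - <<'E'
from knob import *
print(cut((250.63,160.43)))
for n in("g2_s","g3_s"):
    i=cv2.imread(f"pics/{n}.png")[150:185,230:250].max(2)
    g=i[:, :]
    # lower/left knob rim: rows of blob in columns 237-240, cols in rows 170-173
    print(n,[ (i[:,c]<45).nonzero()[0].max()+150 for c in range(6,12)],[ (i[rr,:14]<45).nonzero()[0].min()+230 for rr in range(19,25)])
for p in((238.4,171.9),(238.4,171.4),(238,172)):print(p,cut(p))
print(r.state()["position"],r.state()["wrist_force"])
E
```

```text
(np.float64(1.10716092892378), np.float64(103.06183499032994))
g2_s [np.int64(176), np.int64(176), np.int64(176), np.int64(176), np.int64(176), np.int64(175)] [np.int64(232), np.int64(234), np.int64(234), np.int64(234), np.int64(235), np.int64(235)]
g3_s [np.int64(176), np.int64(176), np.int64(177), np.int64(176), np.int64(176), np.int64(175)] [np.int64(231), np.int64(234), np.int64(234), np.int64(234), np.int64(234), np.int64(234)]
(238.4, 171.9) (np.float64(75.32381812144428), np.float64(109.30233189344685))
(238.4, 171.4) (np.float64(75.15888789135195), np.float64(111.3487109581175))
(238, 172) (np.float64(77.56762899475325), np.float64(110.62463058068617))
[ 0.57563695 -0.00221482  0.09610862] [-1.22249898 -6.74252794  3.92916769]
```

Emit:
arm_command --targets '[{"x": 0,"y": 0,"z": -0.1,"ax": 0,"ay": 0,"az": 0,"grip": 0},{"x": 0,"y": 0,"z": -0.2,"ax": 0,"ay": 0,"az": 0,"grip": 0},{"x": 0,"y": 0,"z": -0.25,"ax": 0,"ay": 0,"az": 0,"grip": 0},{"x": 0,"y": 0,"z": -0.25,"ax": 0,"ay": 0,"az": 0,"grip": 0},{"x": 0,"y": 0,"z": -0.25,"ax": 0,"ay": 0,"az": 0,"grip": 0},{"x": 0,"y": 0,"z": -0.25,"ax": 0,"ay": 0,"az": 0,"grip": 0},{"x": 0,"y": 0,"z": -0.25,"ax": 0,"ay": 0,"az": 0,"grip": 0},{"x": 0,"y": 0,"z": -0.25,"ax": 0,"ay": 0,"az": 0,"grip": 0}]'

```text
time_s: 12.4
position: [0.5749, -0.0019, 0.0974]
orientation: [[0.157, 0.988, -0.002], [0.988, -0.157, -0.002], [-0.002, -0.002, -1.0]]
wrist_force: [0.3, -5.6, -2.7]
opening: 0.0001
finger_force: 2.7
```

Emit:
arm_command --targets '[{"x": 0.03,"y": 0,"z": 0,"ax": 0,"ay": 0,"az": 0,"grip": 0},{"x": 0.06,"y": 0,"z": 0,"ax": 0,"ay": 0,"az": 0,"grip": 0},{"x": 0.09,"y": 0,"z": 0,"ax": 0,"ay": 0,"az": 0,"grip": 0},{"x": 0.12,"y": 0,"z": 0,"ax": 0,"ay": 0,"az": 0,"grip": 0},{"x": 0.15,"y": 0,"z": 0,"ax": 0,"ay": 0,"az": 0,"grip": 0},{"x": 0.18,"y": 0,"z": 0,"ax": 0,"ay": 0,"az": 0,"grip": 0},{"x": 0.21,"y": 0,"z": 0,"ax": 0,"ay": 0,"az": 0,"grip": 0},{"x": 0.24,"y": 0,"z": 0,"ax": 0,"ay": 0,"az": 0,"grip": 0}]'

```text
time_s: 13.4
position: [0.5752, 0.0002, 0.0973]
orientation: [[0.157, 0.988, -0.002], [0.988, -0.157, -0.002], [-0.003, -0.002, -1.0]]
wrist_force: [-0.6, -6.4, -2.6]
opening: 0.0001
finger_force: 3.1
```

Emit:
arm_command --targets '[{"x": 0.04,"y": 0,"z": 0,"ax": 0,"ay": 0,"az": 0,"grip": 0},{"x": 0.08,"y": 0,"z": 0,"ax": 0,"ay": 0,"az": 0,"grip": 0},{"x": 0.12,"y": 0,"z": 0,"ax": 0,"ay": 0,"az": 0,"grip": 0},{"x": 0.16,"y": 0,"z": 0,"ax": 0,"ay": 0,"az": 0,"grip": 0},{"x": 0.2,"y": 0,"z": 0,"ax": 0,"ay": 0,"az": 0,"grip": 0},{"x": 0.24,"y": 0,"z": 0,"ax": 0,"ay": 0,"az": 0,"grip": 0},{"x": 0.27,"y": 0,"z": 0,"ax": 0,"ay": 0,"az": 0,"grip": 0},{"x": 0.3,"y": 0,"z": 0,"ax": 0,"ay": 0,"az": 0,"grip": 0}]'

```text
time_s: 14.4
position: [0.5756, 0.003, 0.0973]
orientation: [[0.157, 0.988, -0.003], [0.988, -0.157, -0.003], [-0.003, -0.002, -1.0]]
wrist_force: [-0.2, -5.6, -2.9]
opening: 0.0003
finger_force: 2.8
```

Emit:
arm_command --targets '[{"x": 0.04,"y": 0,"z": 0,"ax": 0,"ay": 0,"az": 0,"grip": 0},{"x": 0.08,"y": 0,"z": 0,"ax": 0,"ay": 0,"az": 0,"grip": 0},{"x": 0.12,"y": 0,"z": 0,"ax": 0,"ay": 0,"az": 0,"grip": 0},{"x": 0.16,"y": 0,"z": 0,"ax": 0,"ay": 0,"az": 0,"grip": 0},{"x": 0.2,"y": 0,"z": 0,"ax": 0,"ay": 0,"az": 0,"grip": 0},{"x": 0.23,"y": 0,"z": 0,"ax": 0,"ay": 0,"az": 0,"grip": 0},{"x": 0.25,"y": 0,"z": 0,"ax": 0,"ay": 0,"az": 0,"grip": 0},{"x": 0.25,"y": 0,"z": 0,"ax": 0,"ay": 0,"az": 0,"grip": 0}]'

```text
time_s: 15.4
position: [0.576, 0.0056, 0.0973]
orientation: [[0.157, 0.988, -0.003], [0.988, -0.157, -0.003], [-0.003, -0.002, -1.0]]
wrist_force: [-0.4, -6.1, -2.2]
opening: -0.0
finger_force: 3.0
```

Emit:
arm_command --targets '[{"x": 0.04,"y": 0,"z": 0,"ax": 0,"ay": 0,"az": 0,"grip": 0},{"x": 0.08,"y": 0,"z": 0,"ax": 0,"ay": 0,"az": 0,"grip": 0},{"x": 0.12,"y": 0,"z": 0,"ax": 0,"ay": 0,"az": 0,"grip": 0},{"x": 0.16,"y": 0,"z": 0,"ax": 0,"ay": 0,"az": 0,"grip": 0},{"x": 0.2,"y": 0,"z": 0,"ax": 0,"ay": 0,"az": 0,"grip": 0},{"x": 0.23,"y": 0,"z": 0,"ax": 0,"ay": 0,"az": 0,"grip": 0},{"x": 0.25,"y": 0,"z": 0,"ax": 0,"ay": 0,"az": 0,"grip": 0},{"x": 0.25,"y": 0,"z": 0,"ax": 0,"ay": 0,"az": 0,"grip": 0}]'

```text
time_s: 16.4
position: [0.5764, 0.0081, 0.0973]
orientation: [[0.157, 0.988, -0.002], [0.988, -0.157, -0.002], [-0.003, -0.002, -1.0]]
wrist_force: [-0.4, -6.0, -2.7]
opening: 0.0001
finger_force: 2.9
```

Emit:
arm_command --targets '[{"x": 0.04,"y": 0,"z": 0,"ax": 0,"ay": 0,"az": 0,"grip": 0},{"x": 0.08,"y": 0,"z": 0,"ax": 0,"ay": 0,"az": 0,"grip": 0},{"x": 0.12,"y": 0,"z": 0,"ax": 0,"ay": 0,"az": 0,"grip": 0},{"x": 0.16,"y": 0,"z": 0,"ax": 0,"ay": 0,"az": 0,"grip": 0},{"x": 0.2,"y": 0,"z": 0,"ax": 0,"ay": 0,"az": 0,"grip": 0},{"x": 0.23,"y": 0,"z": 0,"ax": 0,"ay": 0,"az": 0,"grip": 0},{"x": 0.25,"y": 0,"z": 0,"ax": 0,"ay": 0,"az": 0,"grip": 0},{"x": 0.25,"y": 0,"z": 0,"ax": 0,"ay": 0,"az": 0,"grip": 0}]'

```text
time_s: 17.4
position: [0.5768, 0.0104, 0.0973]
orientation: [[0.157, 0.988, -0.003], [0.988, -0.157, -0.003], [-0.003, -0.002, -1.0]]
wrist_force: [-0.9, -6.3, -2.5]
opening: 0.0003
finger_force: 3.1
```

Emit:
arm_command --targets '[{"x": 0.04,"y": 0,"z": 0,"ax": 0,"ay": 0,"az": 0,"grip": 0},{"x": 0.08,"y": 0,"z": 0,"ax": 0,"ay": 0,"az": 0,"grip": 0},{"x": 0.12,"y": 0,"z": 0,"ax": 0,"ay": 0,"az": 0,"grip": 0},{"x": 0.16,"y": 0,"z": 0,"ax": 0,"ay": 0,"az": 0,"grip": 0},{"x": 0.2,"y": 0,"z": 0,"ax": 0,"ay": 0,"az": 0,"grip": 0},{"x": 0.23,"y": 0,"z": 0,"ax": 0,"ay": 0,"az": 0,"grip": 0},{"x": 0.25,"y": 0,"z": 0,"ax": 0,"ay": 0,"az": 0,"grip": 0},{"x": 0.25,"y": 0,"z": 0,"ax": 0,"ay": 0,"az": 0,"grip": 0}]'

```text
time_s: 18.4
position: [0.5772, 0.0129, 0.0973]
orientation: [[0.157, 0.988, -0.003], [0.988, -0.157, -0.003], [-0.003, -0.002, -1.0]]
wrist_force: [0.3, -6.4, -2.6]
opening: -0.0001
finger_force: 3.0
```

Emit:
arm_command --targets '[{"x": 0.04,"y": 0,"z": 0,"ax": 0,"ay": 0,"az": 0,"grip": 0},{"x": 0.08,"y": 0,"z": 0,"ax": 0,"ay": 0,"az": 0,"grip": 0},{"x": 0.12,"y": 0,"z": 0,"ax": 0,"ay": 0,"az": 0,"grip": 0},{"x": 0.16,"y": 0,"z": 0,"ax": 0,"ay": 0,"az": 0,"grip": 0},{"x": 0.2,"y": 0,"z": 0,"ax": 0,"ay": 0,"az": 0,"grip": 0},{"x": 0.23,"y": 0,"z": 0,"ax": 0,"ay": 0,"az": 0,"grip": 0},{"x": 0.25,"y": 0,"z": 0,"ax": 0,"ay": 0,"az": 0,"grip": 0},{"x": 0.25,"y": 0,"z": 0,"ax": 0,"ay": 0,"az": 0,"grip": 0}]'

```text
time_s: 19.4
position: [0.5776, 0.0154, 0.0973]
orientation: [[0.157, 0.988, -0.003], [0.988, -0.157, -0.003], [-0.003, -0.002, -1.0]]
wrist_force: [-0.1, -6.6, -2.4]
opening: -0.0
finger_force: 3.0
```

```bash
python3 look.py g4; python3 - <<'E'
from knob import *
i=cv2.imread("pics/g4_s.png")[150:195,222:250].max(2)
print("\n".join(f"{150+k} "+" ".join(f"{v//10:2d}" for v in i[k]) for k in range(14,45)))
E
```

```text
[0.57754948 0.01537762 0.09733383] [-0.48112804 -5.85167508 -1.37986339] 0.00032226268797037763
164 18 18 18 18 18 18 18 18 18 18 19 17  8  2  3  3  3  3  3  3  3  3  3  3  3  3  3  2
165 18 18 18 18 18 18 18 18 18 18 17 15 10  4  3  3  3  3  3  3  2  3  3  3  3  3  3  6
166 18 18 18 18 18 18 18 18 19 17 15 15 11  5  5  4  3  3  3  3  3  3  3  3  3  4  6  6
167 18 18 18 18 18 18 18 19 15  9  6  7  8  5  5  4  5  4  3  3  3  3  3  3  4  6  7  7
168 18 18 18 18 18 18 19 14  8  4  2  5  8  5  5  4  4  6  4  3  3  3  3  6  7  7  7  6
169 18 18 18 18 18 19 14  9  6  3  3  4  8  6  5  4  4  6  4  3  3  3  3  6  6  6  6  6
170 18 18 18 18 19 15 10  8  8  7  7  5  5  3  3  3  4  6  4  3  3  2  3  7  8  7  6  6
171 18 18 18 19 13  9  8  8  9  7  4  3  3  3  3  3  3  5  4  3  3  2  5  7  8  8  8  9
172 18 18 18 17 15 10  8  8  7  4  3  3  3  3  3  3  3  4  4  3  3  3  7  8  8  8  9  9
173 19 18 17 15 14 10  8  9  5  3  3  3  3  3  3  3  3  3  4  3  3  7  8  8  9  9  9  7
174 16 10  7  8  9  8  8  9  6  3  3  3  3  3  3  3  3  2  4  4  7  8  8  8  8  9  7  5
175 13  7  3  7  8  8  8  8  6  3  3
[... 1023 characters left out ...]
 14 14 14 14 14 14 14 14 14 14 14  9  7  8  9  9  9 12 13 13 13 13 12 13 13 12 13 13
188 14 14 14 14 14 14 14 14 14 14 14 13 11 11 11 12 13 13 13 13 13 13 13 13 13 13 12 13
189 14 14 14 14 14 14 14 14 14 14 14 14 14 14 14 13 13 13 13 13 13 13 13 12 12 13 13 13
190 12  9 10 14 14 14 14 14 14 14 14 14 14 14 14 14 14 13 13 13 13 13 13 12 13 13 12 12
191 12  7  6  8 12 14 14 14 14 14 14 14 14 14 14 14 13 13 13 12 12 14 13 14 15 15 15 15
192 10  6  6  6  7  8 12 14 15 15 14 14 14 14 14 14 13 12 12 14 15 15 15 15 15 15 15 12
193  6  6  7  7  6  7  7  7  8 10 14 14 14 14 14 16 13 14 15 15 15 15 15 15 15 15 15  9
194  6  7  7  7  7  6  6  6  6  7  8 12 16 16 16 16 15 15 15 15 15 15 15 15 15 15 15  8
```

Emit:
arm_command --targets '[{"x": 0.04,"y": 0,"z": 0,"ax": 0,"ay": 0,"az": 0,"grip": 0},{"x": 0.08,"y": 0,"z": 0,"ax": 0,"ay": 0,"az": 0,"grip": 0},{"x": 0.12,"y": 0,"z": 0,"ax": 0,"ay": 0,"az": 0,"grip": 0},{"x": 0.16,"y": 0,"z": 0,"ax": 0,"ay": 0,"az": 0,"grip": 0},{"x": 0.2,"y": 0,"z": 0,"ax": 0,"ay": 0,"az": 0,"grip": 0},{"x": 0.23,"y": 0,"z": 0,"ax": 0,"ay": 0,"az": 0,"grip": 0},{"x": 0.25,"y": 0,"z": 0,"ax": 0,"ay": 0,"az": 0,"grip": 0},{"x": 0.25,"y": 0,"z": 0,"ax": 0,"ay": 0,"az": 0,"grip": 0}]'

```text
time_s: 20.5
position: [0.5779, 0.0176, 0.0974]
orientation: [[0.157, 0.988, -0.003], [0.988, -0.157, -0.003], [-0.003, -0.002, -1.0]]
wrist_force: [-0.4, -7.0, -1.8]
opening: 0.0001
finger_force: 3.3
```

Emit:
arm_command --targets '[{"x": 0.04,"y": 0,"z": 0,"ax": 0,"ay": 0,"az": 0,"grip": 0},{"x": 0.08,"y": 0,"z": 0,"ax": 0,"ay": 0,"az": 0,"grip": 0},{"x": 0.12,"y": 0,"z": 0,"ax": 0,"ay": 0,"az": 0,"grip": 0},{"x": 0.16,"y": 0,"z": 0,"ax": 0,"ay": 0,"az": 0,"grip": 0},{"x": 0.2,"y": 0,"z": 0,"ax": 0,"ay": 0,"az": 0,"grip": 0},{"x": 0.23,"y": 0,"z": 0,"ax": 0,"ay": 0,"az": 0,"grip": 0},{"x": 0.25,"y": 0,"z": 0,"ax": 0,"ay": 0,"az": 0,"grip": 0},{"x": 0.25,"y": 0,"z": 0,"ax": 0,"ay": 0,"az": 0,"grip": 0}]'

```text
time_s: 21.5
position: [0.5783, 0.0201, 0.0973]
orientation: [[0.157, 0.988, -0.003], [0.988, -0.157, -0.003], [-0.003, -0.002, -1.0]]
wrist_force: [-0.5, -6.9, -1.1]
opening: 0.0005
finger_force: 3.2
```

Emit:
arm_command --targets '[{"x": 0.04,"y": 0,"z": 0,"ax": 0,"ay": 0,"az": 0,"grip": 0},{"x": 0.08,"y": 0,"z": 0,"ax": 0,"ay": 0,"az": 0,"grip": 0},{"x": 0.12,"y": 0,"z": 0,"ax": 0,"ay": 0,"az": 0,"grip": 0},{"x": 0.16,"y": 0,"z": 0,"ax": 0,"ay": 0,"az": 0,"grip": 0},{"x": 0.2,"y": 0,"z": 0,"ax": 0,"ay": 0,"az": 0,"grip": 0},{"x": 0.23,"y": 0,"z": 0,"ax": 0,"ay": 0,"az": 0,"grip": 0},{"x": 0.25,"y": 0,"z": 0,"ax": 0,"ay": 0,"az": 0,"grip": 0},{"x": 0.25,"y": 0,"z": 0,"ax": 0,"ay": 0,"az": 0,"grip": 0}]'

```text
time_s: 22.5
position: [0.5787, 0.0226, 0.0973]
orientation: [[0.157, 0.988, -0.003], [0.988, -0.157, -0.003], [-0.003, -0.002, -1.0]]
wrist_force: [-0.8, -6.7, -1.2]
opening: 0.0
finger_force: 3.2
```

Emit:
arm_command --targets '[{"x": 0.04,"y": 0,"z": 0,"ax": 0,"ay": 0,"az": 0,"grip": 0},{"x": 0.08,"y": 0,"z": 0,"ax": 0,"ay": 0,"az": 0,"grip": 0},{"x": 0.12,"y": 0,"z": 0,"ax": 0,"ay": 0,"az": 0,"grip": 0},{"x": 0.16,"y": 0,"z": 0,"ax": 0,"ay": 0,"az": 0,"grip": 0},{"x": 0.2,"y": 0,"z": 0,"ax": 0,"ay": 0,"az": 0,"grip": 0},{"x": 0.23,"y": 0,"z": 0,"ax": 0,"ay": 0,"az": 0,"grip": 0},{"x": 0.25,"y": 0,"z": 0,"ax": 0,"ay": 0,"az": 0,"grip": 0},{"x": 0.25,"y": 0,"z": 0,"ax": 0,"ay": 0,"az": 0,"grip": 0}]'

```text
time_s: 23.5
position: [0.5791, 0.0255, 0.0971]
orientation: [[0.157, 0.988, -0.003], [0.988, -0.157, -0.002], [-0.003, -0.002, -1.0]]
wrist_force: [0.1, -5.3, -2.4]
opening: 0.0002
finger_force: 2.6
```

```bash
python3 look.py g5; python3 - <<'E'
from knob import *
i=cv2.imread("pics/g5_s.png")[150:195,218:246].max(2)
print("\n".join(f"{150+k} "+" ".join(f"{v//10:2d}" for v in i[k]) for k in range(18,45)))
E
```

```text
[0.57910144 0.02553697 0.09713138] [ 0.39920981 -4.37400513 -4.65703609] -7.354405524798258e-05
168 18 18 18 18 18 18 18 18 18 18 19 17 11  5  3  3  4  5  3  2  3  3  3  3  3  3  3  4
169 18 18 18 18 18 18 18 18 18 19 17 11  6  4  3  3  4  4  5  5  3  3  3  3  3  3  4  5
170 18 18 18 18 18 18 18 18 19 15 10  8  8  7  8  5  5  4  4  5  4  3  3  3  3  4  6  7
171 18 18 18 18 18 18 18 19 15 10  8  8  9  9  9  6  4  4  4  5  4  3  3  2  3  5  7  8
172 18 18 18 18 18 18 19 16 10  8  8  9  7  6  4  3  3  3  4  5  5  3  2  3  2  5  7  8
173 18 18 18 18 18 18 13  9  8  8  9  6  4  3  3  3  3  3  2  4  4  3  3  2  3  7  8  8
174 18 18 18 18 18 17 15 10  8  8  9  5  3  3  3  3  3  3  3  3  4  3  3  2  7  8  8  8
175 18 18 19 18 16 14 14 10  8  8  7  4  3  3  3  3  3  3  3  3  4  3  2  5  8  8  8  8
176 18 19 17 11  6  7  9  9  8  9  6  3  3  3  3  3  3  3  3  3  4  4  6  8  8  8  8  9
177 18 16 15  8  4  5  7  8  8  8  6  3  3  3  3  4  4  3  3  2  4  7  8  8  8  8  9  7
178 16 14 14 12  8  7  7  8  8  7  6  3  2  3  3  3  3  3  2  2  5  8  8  8  8  9  7  5
179 15 14 14 14 14 14 14 13  8  6  7
[... 671 characters left out ...]
 16 15 14 14 14 14 14 14 14 14 14 14 10  6  7  7  7  7  6  9 12 13 13 13 13 13 13 13
188 11 14 14 14 14 14 14 14 14 14 14 14 11  9  8  7  7  8  8  6 11 13 13 13 13 13 13 13
189 15 15 15 14 14 14 14 14 14 14 14 14 14 10  7  7  9  9  9 12 13 13 13 13 13 13 13 13
190 13 13 14 14 12  9 10 14 14 14 14 14 14 14 13 11 10 12 13 13 13 13 13 13 13 13 13 13
191  5  5 13 15 11  7  6  8 12 14 14 14 14 14 14 14 14 14 13 13 13 13 13 13 13 13 12 13
192  8 13 15 15 10  6  6  6  7  8 12 14 15 15 14 14 14 14 14 13 13 13 13 12 12 12 13 13
193 15 15 13 11  6  6  7  7  6  6  6  7  8 11 14 14 14 14 13 13 13 12 12 14 15 15 15 15
194 11  9  8  6  6  7  7  6  7  7  6  6  6  7  8 11 14 14 13 13 12 14 15 15 15 15 15 15
```

Emit:
arm_command --targets '[{"x": -0.3,"y": 0,"z": 0,"ax": 0,"ay": 0,"az": 0,"grip": 0},{"x": -0.6,"y": 0,"z": 0,"ax": 0,"ay": 0,"az": 0,"grip": 0},{"x": -0.6,"y": 0,"z": 0,"ax": 0,"ay": 0,"az": 0,"grip": 0},{"x": -0.6,"y": 0,"z": 0,"ax": 0,"ay": 0,"az": 0,"grip": 0},{"x": -0.5,"y": 0,"z": 0,"ax": 0,"ay": 0,"az": 0,"grip": 0},{"x": -0.4,"y": 0,"z": 0,"ax": 0,"ay": 0,"az": 0,"grip": 0},{"x": -0.3,"y": 0,"z": 0,"ax": 0,"ay": 0,"az": 0,"grip": 0},{"x": -0.25,"y": 0,"z": 0,"ax": 0,"ay": 0,"az": 0,"grip": 0}]'

```text
time_s: 24.6
position: [0.5797, 0.0253, 0.0984]
orientation: [[0.155, 0.988, -0.0], [0.988, -0.155, -0.0], [-0.0, -0.0, -1.0]]
wrist_force: [0.1, -0.5, -0.0]
opening: 0.0002
finger_force: 0.3
```

```bash
python3 look.py g6; python3 - <<'E'
from knob import *
i=cv2.imread("pics/g6_s.png")[150:195,222:246].max(2)
print("\n".join(f"{150+k} "+" ".join(f"{v//10:2d}" for v in i[k]) for k in range(20,42)))
E
```

```text
[0.5796761  0.02522787 0.09834014] [ 0.47194402  0.085969   -0.26995567] 0.0004191054591229619
170 18 18 18 18 19 15 10  8  8  7  8  5  5  4  5  5  4  3  3  2  3  5  6  7
171 18 18 18 19 15 10  8  8  8  9  9  5  5  4  4  5  4  3  3  3  3  5  7  8
172 18 18 19 15 10  8  8  8  9  6  4  3  3  3  3  6  4  3  3  2  3  5  7  8
173 18 19 13  9  8  8  8  6  4  3  3  3  3  3  3  4  4  3  3  2  4  7  8  8
174 19 17 15 10  8  8  9  5  3  3  3  3  3  3  3  3  4  3  2  3  7  8  8  8
175 16 13 14 10  8  8  7  4  3  3  3  3  3  3  3  3  4  3  3  7  8  8  8  9
176  6  7  9  9  8  9  6  3  3  3  3  3  3  3  3  2  4  5  7  8  8  8  8  9
177  4  5  7  8  8  7  5  3  3  3  4  4  4  3  3  2  4  7  8  8  8  8  9  7
178  8 13 10  7  8  7  6  3  3  2  3  3  3  2  3  2  5  8  8  8  8  9  7  5
179 14 14 14 13  8  6  7  4  2  3  3  3  3  3  2  2  6  8  8  8  9  8  5  4
180 14 14 14 14 13  8  6  5  3  2  3  2  3  3  2  4  8  8  8  9  8  5  4  4
181 14 14 14 14 14 14 14 10  5  3  2  2  2  2  3  7  8  9  9  8  5  4  4  3
182 14 14 14 14 14 14 14 14 10  5  3  3  3  4  5  7  7  7  7  6  4  3  3  3
183 14 14 14 14 14 14 14 14 13  8  6  6  6  6  6  6  6  6  6  7  5  3  3  3
184 14 14 14 14 14 14 14 14 10  6  6  6  6  6  6  6 12 13 13 13  8  5  4  3
185 14 14 14 14 14 14 14 10  7  6  5  6  6  6  6  5  6 12 13 13 13 13 13 14
186 14 14 14 14 14 14 14 10  7  6  6  7  6  7  7  5 11 13 13 13 13 13 13 13
187 14 14 14 14 14 14 14 14 10  6  7  7  7  7  6  9 12 13 13 13 13 13 13 13
188 14 14 14 14 14 14 14 14 11  9  8  7  7  8  8  6 11 13 13 13 13 13 12 13
189 14 14 14 14 14 14 14 14 14 10  7  7  9  9  9 12 13 13 13 12 13 13 13 13
190 12  9 10 14 14 14 14 14 14 14 13 11 10 12 13 13 13 13 13 13 13 12 13 13
191 11  7  6  8 12 14 14 14 14 14 14 14 14 14 13 13 13 13 13 13 13 12 13 13
```

Emit:
arm_command --targets '[{"x": 0.1,"y": 0,"z": 0,"ax": 0,"ay": 0,"az": 0,"grip": 0},{"x": 0.2,"y": 0,"z": 0,"ax": 0,"ay": 0,"az": 0,"grip": 0},{"x": 0.25,"y": 0,"z": 0,"ax": 0,"ay": 0,"az": 0,"grip": 0},{"x": 0.29,"y": 0,"z": 0,"ax": 0,"ay": 0,"az": 0,"grip": 0},{"x": 0.33,"y": 0,"z": 0,"ax": 0,"ay": 0,"az": 0,"grip": 0},{"x": 0.37,"y": 0,"z": 0,"ax": 0,"ay": 0,"az": 0,"grip": 0},{"x": 0.41,"y": 0,"z": 0,"ax": 0,"ay": 0,"az": 0,"grip": 0},{"x": 0.45,"y": 0,"z": 0,"ax": 0,"ay": 0,"az": 0,"grip": 0}]'

```text
time_s: 25.7
position: [0.58, 0.0281, 0.0979]
orientation: [[0.157, 0.988, -0.001], [0.988, -0.157, -0.001], [-0.002, -0.001, -1.0]]
wrist_force: [0.5, -1.2, 0.1]
opening: -0.0003
finger_force: 0.8
```

```bash
python3 look.py g7; python3 - <<'E'
from knob import *
i=cv2.imread("pics/g7_s.png")[150:195,222:246].max(2)
print("\n".join(f"{150+k} "+" ".join(f"{v//10:2d}" for v in i[k]) for k in range(20,44)))
E
```

```text
[0.58013491 0.02907895 0.09804121] [ 0.43048142 -4.03089088 -0.57178426] -0.00023117074827177969
170 18 18 18 18 19 15 10  8  8  7  7  4  5  4  5  5  3  2  2  3  4  5  6  7
171 18 18 18 19 15 10  8  8  8  8  7  4  5  4  5  6  3  2  2  3  4  6  7  8
172 18 18 19 15 10  8  8  8  8  8  7  4  5  3  5  6  4  3  3  2  4  5  7  8
173 18 19 13  9  8  8  8  8  9  9  8  4  5  4  5  6  4  2  2  2  4  7  8  8
174 19 17 11  8  8  8  8  9  9  6  5  3  4  3  5  6  4  3  2  3  7  8  8  8
175 17 15 14 10  8  8  9  6  4  3  3  3  3  3  4  5  3  2  3  7  8  8  8  8
176 11 10 11  9  8  9  7  4  3  3  3  3  3  3  3  4  4  4  7  8  8  8  8  9
177  6  8  8  8  8  9  6  3  3  3  3  3  3  3  3  3  5  7  8  8  8  8  9  7
178  6  8  8  8  8  8  5  3  3  3  3  3  3  3  3  3  7  8  8  8  8  9  7  5
179 14 10  7  7  6  7  4  3  3  3  3  3  3  3  3  2  8  9  8  8  9  8  5  4
180 14 14 14 13 13  9  5  3  2  3  3  3  3  3  2  2  8  9  8  9  8  5  4  4
181 14 14 14 14 14 10  5  2  3  3  2  2  3  2  2  3  8  9  8  8  5  4  4  3
182 14 14 14 14 14 14 14  8  2  2  3  3  2  2  2  5  8  8  9  7  4  4  4  3
183 14 14 14 14 14 14 14 10  4  2  2  2  2  2  3  6  6  7  7  7  4  3  3  3
184 14 14 14 14 14 14 14 14  9  4  3  3  3  4  5  6 12  8 11  9  5  4  3  3
185 14 14 14 14 14 14 14 10  6  6  6  6  6  6  6  6 12 13 13 13 13  8  5  4
186 14 14 14 14 14 14 14 10  6  6  6  6  6  6  6  6 12 13 13 13 13 13 13 13
187 14 14 14 14 14 14 14 10  6  6  6  7  6  6  5  5 12 13 13 13 13 13 13 13
188 14 14 14 14 14 14 14 10  6  5  6  7  7  6  5  5 11 13 13 13 13 13 13 13
189 14 14 14 14 14 14 14 14  8  9 10  8  8  9  7 11 13 13 13 13 13 13 13 12
190 12  9 10 14 14 14 14 14 14 12  7  5  6  8 12 13 13 13 13 13 13 13 12 12
191 11  7  6  8 12 14 14 14 14 14 13 13 12 13 13 13 13 13 13 13 13 13 13 13
192 10  6  6  6  7  8 12 14 15 15 14 14 14 14 14 13 13 13 13 13 12 12 12 13
193  6  6  7  7  6  6  7  7  8 11 14 14 14 14 13 13 13 13 12 12 14 15 13 14
```

The knob has come down 2 px in the side view against the plunger body, so the pin has caught. I back off and clear the knob.

Emit:
arm_command --targets '[{"x": -0.4,"y": 0,"z": 0,"ax": 0,"ay": 0,"az": 0,"grip": 0},{"x": -1.0,"y": 0,"z": 0,"ax": 0,"ay": 0,"az": 0,"grip": 0},{"x": -2.0,"y": 0,"z": 0,"ax": 0,"ay": 0,"az": 0,"grip": 0},{"x": -3.0,"y": 0,"z": -1.5,"ax": 0,"ay": 0,"az": 0,"grip": 0},{"x": -4.0,"y": 0,"z": -5,"ax": 0,"ay": 0,"az": 0,"grip": 0},{"x": -6,"y": 2,"z": -9,"ax": 0,"ay": 0,"az": 0,"grip": 0},{"x": -9,"y": 4,"z": -12,"ax": 0,"ay": 0,"az": 0,"grip": 0},{"x": -10,"y": 5,"z": -13,"ax": 0,"ay": 0,"az": 0,"grip": 0}]'

```text
time_s: 26.8
position: [0.6157, -0.0799, 0.2312]
orientation: [[0.159, 0.987, 0.004], [0.987, -0.159, -0.002], [-0.001, 0.004, -1.0]]
wrist_force: [0.5, 0.7, -0.5]
opening: -0.0
finger_force: 0.0
```

```bash
python3 look.py g8; python3 - <<'E'
from knob import *
T=cv2.imread("pics/g8_s.png")
i=T[150:195,222:246].max(2)
print("\n".join(f"{150+k} "+" ".join(f"{v//10:2d}" for v in i[k]) for k in range(20,42)))
cv2.imwrite("pics/v8.png",cv2.resize(T[140:260,150:290],None,fx=4,fy=4,interpolation=cv2.INTER_CUBIC))
for t in(45,55):
    c,b=dark(T,(234,178),10,t);print(c,b,cut(c))
E
```

```text
[ 0.61492226 -0.07843354  0.22923804] [ 0.08196333  1.3640068  -1.02452167] -0.00020996417459164565
170 17 17 17 17 17 15 12 12 12  9 11 12 12 11 11 12 12 11  9  6  5  6  5 10
171 17 17 17 17 15 12 12 12 12 12 12 12 11 12 12 12 11  9  6  5  6  5 10 11
172 17 17 17 15 13 12 11 11 12 12 12 11 11 12 12 11  9  7  6  5  5 10 11 11
173 17 17 15 12 12 12 12 12 12 12 11 12 12 12 11  9  7  6  5  5 10 11 11 11
174 17 15 12 11 11 11 12 12 12  9  7  7  9 11 10  7  6  6  5 10 11 11 11 11
175 14 12 11 11 11 11 12  9  5  4  3  3  3  4  5  5  5  5 10 11 11 10 10 11
176 14 13 11 11 11 12 10  6  3  3  3  3  3  3  3  5  5 10 11 12 12 11 11 11
177  9 15 16 14 11 11  8  3  3  3  3  3  3  3  3  3 10 11 11 12 12 11 11  9
178  7 14 16 16 16 15  8  3  3  3  3  3  3  3  3  3 10 12 12 11 12 12  9  6
179 16 16 16 16 16 16  9  3  3  3  4  4  4  4  3  3 11 12 11 12 12 11  7  5
180 16 16 16 16 16 16  9  3  3  3  4  4  3  3  3  3 10 12 12 12 11  8  6  6
181 16 16 16 16 16 16 11  4  2  3  3  3  3  3  2  3 10 12 12 11  8  7  5  4
182 16 16 16 16 16 16 11  4  2  3  3  3  3  3  2  8 10 11 11  9  5  5  5  4
183 16 16 16
[... 191 characters left out ...]
 15 16 16 16 16 16 13  8
186 16 16 16 16 16 16 16 11  6  5  6  6  6  6  5  6 13 15 16 16 16 16 16 16
187 16 16 16 16 16 16 15  9  6  6  6  7  6  6  5  7 13 15 16 16 16 16 16 16
188 16 16 16 16 16 16 14  9  6  5  7  7  6  5  5  6 13 15 16 16 16 16 16 16
189 16 16 16 16 16 16 14 14  9  8  8  7  6  9  9 13 15 15 16 16 16 16 16 16
190 12  9 12 16 16 16 16 14 14  9  7  7  6  8 13 15 15 15 16 16 16 16 16 15
191 11  7  6  9 13 16 16 16 16 14 13 12 12 14 15 16 16 16 16 16 16 16 16 16
[233.02777778 179.375     ] [ 5  7  9 10 72] (np.float64(107.18964273883965), np.float64(102.05793384217398))
[232.98717949 179.41025641] [ 5  7  9 10 78] (np.float64(107.41951476420938), np.float64(102.09015582788827))
```

View pics/v8.png

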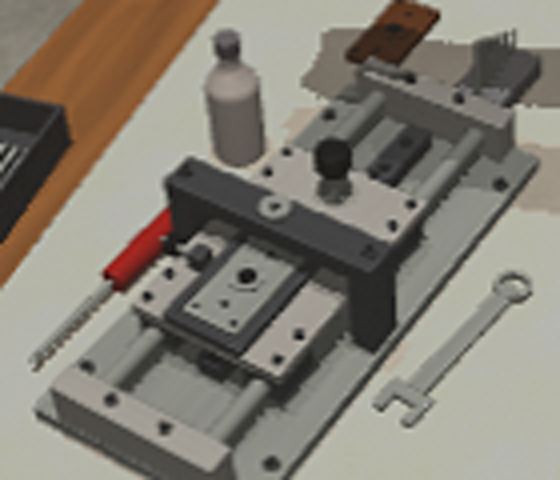

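The knob reads 102 mm high, so the plunger is seated, and the carriage stands at about 106 mm. The plate lies in its nest, the bystanders are untouched and the robot is clear, so I hand in.

```bash
python3 -c "
from plant import r
print(r.close_job())"
```

```text
the job is handed in; nothing more can be done
None
```

The job is handed in at about 27 s: the carriage stands at the second stop (about 106 mm travel), the plunger is down at its seated height and the link plate lies in its nest, all read from the camera images; the judge's verdict was not shown.

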